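# Dental bench air: throttle to idle, needle valve shut and backed off two turns

## Task

Set up the air supply on the dental bench: first move the throttle lever to idle, in line with the long tick on its quadrant, then turn the valve wheel clockwise all the way to its stop and back it off exactly two full turns (within about ten degrees). Finish while still gripping the wheel's upright handle: keep the wheel still there and do not let go. Do not push the other things on the bench about.

Things in the scene. Friction and masses are not known exactly. Their poses are not given: they have to be found in the camera images.
- valve: Air needle valve bolted to the bench: round flange 84 mm across, brass body with two side ports, and on top a dark steel handwheel. Origin: centre of the underside, on the wheel's upright axis; z up. The wheel's rim (mean radius 50 mm, bar 12 mm thick) lies in the level plane 90 mm above the origin.
- wheel (a joint): Turning of the handwheel, rad; 0 = closed, hard against its end stop; grows as the valve is opened, counter-clockwise seen from above (6.283 per turn; far stop at 20). The handle stands in the direction (valve's x axis turned counter-clockwise by this value) from the wheel's axis. Closing is clockwise from above. Stiff: about 3 N at the handle turns it; it stays where it is left.
- handle: The wheel's upright black handle: a cylindrical sleeve 18 mm in diameter and 52 mm tall, standing on the rim 50 mm from the wheel's axis and spinning freely on its own pin, so that it can be gripped firmly and carried round the circle without turning the hand. Origin: centre of its lower end, 97 mm above the bench; its top is 149 mm above the bench.
- handle_mid (a point): Point on the handle's own axis, 32 mm above its lower end, 129 mm above the bench: a good height to grip.
- throttle_base: Air throttle bolted to the bench: grey housing 130 x 62 x 50 mm carrying an upright quadrant disc (55 mm radius) with short ticks and one long, thick tick, the idle mark. Origin: centre of the underside; the lever swings in this body's x-z plane about a level pin 60 mm above the origin, along its y axis.
- throttle (a joint): Lean of the throttle lever from upright, rad, positive towards the throttle_base's +x; range -0.9 to 0.9. The long idle tick is at +0.5. The lever is stiff (about 2 N at the ball) and stays where it is left.
- throttle_tip (a point): Centre of the lever's black ball, 26 mm in diameter, 100 mm from the pin on a 10 mm steel rod.
- cast_large: Bystander, loose: plaster jaw model, a 64 x 67 x 22 mm slab with a horseshoe of teeth on top (33 mm high in all). Origin: underside.
- cast_small: Bystander, loose: small reddish jaw model, 52 x 55 x 22 mm slab with teeth (33 mm high in all). Origin: underside.
- wax_knife: Bystander, loose: wax knife with a wooden handle, 150 mm long, 14 mm thick, lying flat. Origin: underside.
- articulator: Bystander, loose: steel jaw articulator, two plates joined by posts, 85 x 70 x 90 mm. Origin: underside.
- mixing_bowl: Bystander, loose: black rubber mixing bowl, 110 mm across, 60 mm high. Origin: underside.
- wax_jar: Bystander, loose: small closed jar, 54 mm across, 70 mm high. Origin: underside.
- bur_block: Bystander, loose: aluminium block of burs, 80 x 50 x 22 mm, burs up to 41 mm high. Origin: underside.
There are look-alikes about, which are no part of the job. Leave any blue, purple or yellow look-alike of the throttle_base alone.

How it is judged (in metres and radians):
On the way, in this order (a step that is already met when the one before it is completed fails the run):
1. the throttle lever is at the idle mark (value of joint throttle between 0.4 and 0.6 rad), for 0.2 s.
2. the wheel is closed to its stop, the lever still at idle (all of step 1 and value of joint wheel below 0.06 rad), for 0.2 s.
At the end, for the whole second after the job is handed in: The wheel stands still two turns (12.57 rad, within 0.2 rad) open from its stop, the throttle lever is at the idle mark (0.5 rad, within 0.1), and the fingers still grip the wheel's handle (contact force over 5 N, the handle's middle within 35 mm of the grasp point) (all of step 1 and value of joint wheel between 12.366 and 12.766 rad and velocity of joint wheel between -0.1 and 0.1 rad/s and contact force between the fingers and handle above 5 N and distance between the grasp point and handle_mid below 0.035 m); the arm keeps its last pose, push and grip.
It fails at once if one of the loose bystanders was pushed more than 30 mm (distance of any of cast_large, cast_small, wax_knife, articulator, mixing_bowl, wax_jar, bur_block from where it was at the start of the episode above 0.03 m).
It also fails if it takes over 72 s, if anything falls off the work surface, if the arm or the gripper's body presses on something with over 40 N, if the wrist force passes 120 N, or if a joint passes its speed limit or range.

## Robot

A 7-joint arm with a two-finger parallel gripper is mounted at the origin on the work surface. World frame = base frame: x ahead of the robot, y to its left, z up, the work surface at z = 0. Lengths are in mm, angles in rad, forces in N, time in s.
With the tool pointing down it reaches from about 400 to 875 mm from the base axis. Payload 4.4 kg.
Tool frame: the origin (TCP) lies at the very end of the fingers, on their centre line; the grasp point (between the pads) lies 19 mm behind it; y points along the fingers, z is the direction in which the jaws open and shut, and the axes are right-handed (so a half turn about y gives the same grasp; the last joint's range is limited). The gripper opens to 85 mm and grips with 20 to 120 N. Pads are 22 mm wide; open, the fingers measure 114 mm over their backs; the gripper's body (76 mm by 85 mm) begins 54 mm behind the grasp point. The pads swing forward as they close: fully open they stand 13 mm farther back than shut.
Start: joints at [1.225, 0.628, 0.038, 1.517, -0.027, 0.996, -0.02], TCP at [179.534, -624.728, 231.313] pointing down, gripper open.
Joint ranges: [-3.06, 3.06], [-0.37, 2.12], [-1.25, 1.32], [0.18, 2.47], [-1.1, 4.24], [0.23, 1.98], [-2.94, 2.94]. Speed limits (rad/s): [2.57, 2.57, 3.14, 3.14, 3.14, 3.14, 3.14].

## Interface

Orientations are given as [roll, pitch, yaw] about the fixed x, y, z axes, in that order (R = Rz(yaw) Ry(pitch) Rx(roll)).
In Python, from cell import * gives the robot as it stands.
- The arm moves only by the tool apply_moves, never from a script. Its argument "targets" is a list of rows, each a list of 6 numbers: the shift along the tool's x, y, z in units of 40 mm (1.0 is 40 mm), then the turn, a rotation vector about the tool's x, y, z in units of 8 degrees (1.0 is 8 degrees). A call has 1 to 12 rows; each row shifts and turns the commanded pose from where the row before left it, along the tool's axes as they then stand; what a row does not reach is not made up. A row lasts 1/8 s, in which the tool goes at most 62.5 mm and 10.7 degrees, less where a joint would pass 70% of its speed; a pose out of reach is approached as far as the arm can. A call is refused whole if a number of a shift passes 1 or a number of a turn 1, either way. A call with a gripper value outside its range is refused whole. "jaw" is the gripper command: -1 is shut, 1 is fully open, values between are in proportion, set as the call begins (left out, the last holds). The fingers move at their own pace and stop on an object; the grip force is fixed at half the most. Time passes only in rows, so rows that do not move let the fingers close. It gives the time, the measured TCP pose, the force and the opening at its end, in the units of the state.
- read_state(): the state, without advancing time (a new reading comes with each control period).
- get_image(name): name is "scene" or "side" or "wrist"; returns the picture (384x512x3 uint8, red, green, blue); there is no depth.
- calibration(name): a dict with "fx", "fy", "cx", "cy" (pixels), "world_from_camera" (4x4, takes a point from camera to world coordinates). Camera axes: x right, y down, z forward; pixel columns grow to the right and rows downward; lengths in mm; the calibration is good to about 2 mm. A picture is of the moment at which its call begins: read the wrist's pose just before it. calibration takes no time and is no camera call; for the wrist camera it gives the pose at the moment of the call.
- finish_job(): hands the job in, once; it reports no verdict.
The state is a dict: "clock": time; "qpos": joint angles; "qd": joint speeds; "tau": joint torques, N m; "eef_pos": TCP position; "tool_rot": TCP orientation; "force": force on the tool from outside, world axes, zero at the start; "torque": the same for the moment, N m; "width": finger opening in mm.
Only numpy, scipy, OpenCV 4.12 (cv2) and the standard library are available. Lean on these libraries where they do the work, as an engineer would, in place of code of your own. Each camera call takes 0.05 s, during which the arm holds its last target. There are 200 camera calls.

## Working session

There is one attempt and no reset: what is moved stays moved. The work goes in short steps, Python scripts to look and compute and a tool call to move; the robot and the scene stay as the last step left them, time stands still between calls to the robot, and variables do not carry over. Pictures are saved under pics/ and viewed, about 8 in all and at most 12, crops included, and the job is handed in when it is done.

Besides the shell and the picture viewer there is one more tool, called after "Emit:" as name(argument=value, ...), one argument or row to a line, values as JSON. apply_moves: Moves the arm, as the interface text tells. Its arguments: {"type":"object","properties":{"targets":{"type":"array"},"jaw":{"type":"number"}},"required":["targets"]}

```bash
mkdir -p pics; ls; python3 - <<'E'
from cell import *
import cv2,numpy as np
s=read_state();print({k:np.round(v,3).tolist() for k,v in s.items()})
for n in ["scene","side"]:
    im=get_image(n);cv2.imwrite(f"pics/{n}0.png",cv2.cvtColor(im,cv2.COLOR_RGB2BGR))
    c=calibration(n);print(n,c["fx"],c["fy"],c["cx"],c["cy"],np.round(c["world_from_camera"],3).tolist())
a=cv2.imread("pics/scene0.png");b=cv2.imread("pics/side0.png")
cv2.imwrite("pics/both0.png",cv2.resize(np.vstack([a,b]),None,fx=.78,fy=.78))
E
```

```text
pics
{'clock': 0.0, 'qpos': [1.225, 0.629, 0.038, 1.518, -0.027, 0.996, -0.02], 'qd': [-0.001, -0.001, 0.0, 0.0, 0.002, 0.001, 0.001], 'tau': [0.001, -56.341, 1.227, -19.345, 0.011, 0.011, 0.0], 'eef_pos': [179.361, -624.108, 230.398], 'tool_rot': [-1.573, -0.0, -2.862], 'force': [-1.531, 0.349, -0.28], 'torque': [0.022, 0.02, 0.022], 'width': 85.397}
scene 436.2886558723237 436.2886558723237 248.45694837898236 193.64725389045515 [[0.45, 0.541, -0.711, 1644.598], [0.893, -0.262, 0.366, -541.306], [0.012, -0.799, -0.601, 1114.857], [0.0, 0.0, 0.0, 1.0]]
side 398.28151404307374 398.28151404307374 255.58449659123343 194.85353262255944 [[-0.824, -0.435, 0.362, 13.79], [-0.566, 0.628, -0.534, 704.168], [0.005, -0.645, -0.764, 1028.658], [0.0, 0.0, 0.0, 1.0]]
```

View pics/scene0.png

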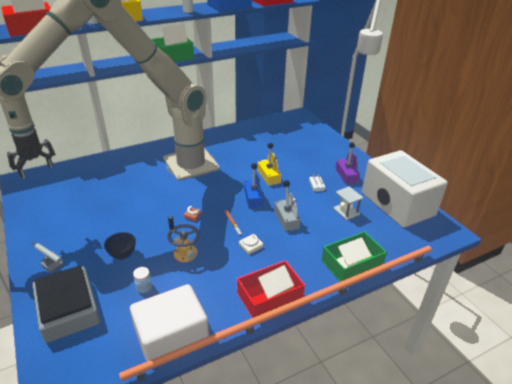

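View pics/side0.png

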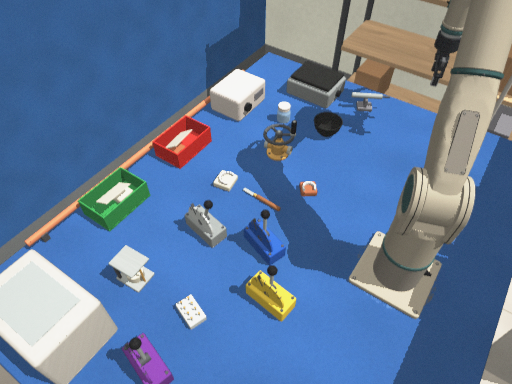

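Scene view: the throttle candidates are grey at (288,212), blue (253,190), yellow (269,170) and purple (347,168). By the description I want the grey one, which is at (206,225) in the side view. The valve is at (184,245) in scene and (278,140) in side. Next is one close crop of both things.

```bash
cat > h.py <<'E'
from cell import *
import cv2,numpy as np
def cal(n):
    c=calibration(n);return np.array([[c["fx"],0,c["cx"]],[0,c["fy"],c["cy"]],[0,0,1]]),np.array(c["world_from_camera"])
def ray(K,T,p):
    d=T[:3,:3]@np.linalg.solve(K,[p[0],p[1],1]);return T[:3,3],d/np.linalg.norm(d)
def plane(K,T,p,z):
    o,d=ray(K,T,p);return o+d*(z-o[2])/d[2]
def tri(rs):
    A=sum(np.eye(3)-np.outer(d,d) for o,d in rs);b=sum((np.eye(3)-np.outer(d,d))@o for o,d in rs);return np.linalg.solve(A,b)
def proj(K,T,P):
    q=K@(T[:3,:3].T@(np.asarray(P)-T[:3,3]));return q[:2]/q[2]
E
python3 - <<'E'
import cv2,numpy as np
a=cv2.imread("pics/scene0.png");b=cv2.imread("pics/side0.png")
def cr(i,x,y,w=65,h=50):return cv2.resize(i[y-h+0:y+h,x-w:x+w],(400,300),interpolation=cv2.INTER_CUBIC)
cv2.imwrite("pics/crop0.png",np.vstack([np.hstack([cr(a,285,205),cr(a,184,235)]),np.hstack([cr(b,206,220),cr(b,278,140)])]))
E
```

```text
(no output)
```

View pics/crop0.png

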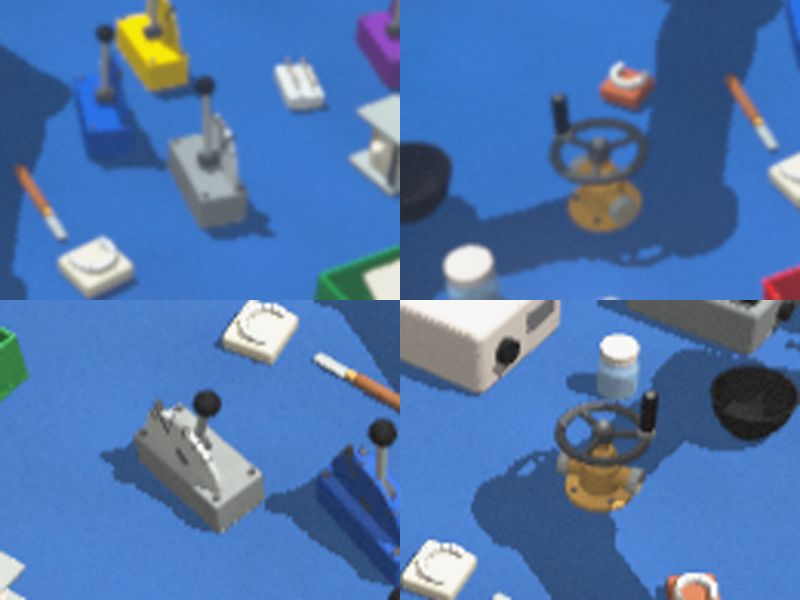

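```bash
python3 - <<'E'
from h import *
a=lambda x,y,cx,cy:(cx-65+x/3.077-.3,cy-50+y/3-.3)
S=cal("scene");D=cal("side")
for nm,p,q in [("ball",a(205,86,285,205),a(207,103,206,220)),("handle",a(161,115,184,235),a(249,112,278,140)),("hub",a(198,147,184,235),a(203,130,278,140))]:
    r=[ray(*S,p),ray(*D,q)];P=tri(r);print(nm,P.round(1),proj(*S,P)-p)
for nm,C,cc,pts in [("sc",S,(285,205),[(170,142),(202,210),(245,188)]),("si",D,(206,220),[(137,145),(220,210),(264,177)])]:
    print(nm,[plane(*C,a(*p,*cc),50)[:2].round(0).tolist() for p in pts])
E
```

```text
ball [516.9 199.8 158.1] [-0.0999171  -0.02085981]
handle [ 507.6 -255.1  125.6] [-0.21027494 -0.10871213]
hub [ 548.8 -227.6   98.1] [0.04384628 0.02052353]
sc [[480.0, 178.0], [616.0, 145.0], [603.0, 215.0]]
si [[602.0, 219.0], [484.0, 235.0], [474.0, 179.0]]
```

Emit:
apply_moves(
  targets=[
    [-0.955,0,-0.753,0,0,0],
    [-0.955,0,-0.753,0,0,0],
    [-0.955,0,-0.753,0,0,0],
    [-0.955,0,-0.753,0,0,0],
    [-0.955,0,-0.753,0,0,0],
    [-0.955,0,-0.753,0,0,0],
    [-0.955,0,-0.753,0,0,0],
    [-0.955,0,-0.753,0,0,0],
    [-0.955,0,-0.753,0,0,0],
    [-0.955,0,-0.753,0,0,0],
    [-0.955,0,-0.753,0,0,0],
    [-0.955,0,-0.753,0,0,0],
  ],
  jaw=1,
)

```text
clock: 1.6
eef_pos: [520.9, -149.4, 231.1]
tool_rot: [-1.571, -0.0, -2.862]
force: [0.8, -0.6, 1.1]
width: 85.4
```

Emit:
apply_moves(
  targets=[
    [-0.234,0,-0.915,0,0,0],
    [-0.234,0,-0.915,0,0,0],
    [-0.234,0,-0.915,0,0,0],
    [-0.234,0,-0.915,0,0,0],
    [-0.234,0,-0.915,0,0,0],
    [-0.234,0,-0.915,0,0,0],
    [-0.234,0,-0.915,0,0,0],
    [-0.234,0,-0.915,0,0,0],
    [-0.234,0,-0.915,0,0,0],
    [0,0,0,0,1,0],
    [0,0,0,0,1,0],
    [0,0,0,0,1,0],
  ],
)

```text
clock: 3.1
eef_pos: [509.9, 189.1, 230.9]
tool_rot: [-1.57, -0.001, 2.998]
force: [0.5, 0.5, 0.1]
width: 85.4
```

```bash
python3 - <<'E'
from h import *
s=read_state();print({k:np.round(s[k],3).tolist() for k in ['clock','qpos','eef_pos','tool_rot']})
C=cal("wrist");im=get_image("wrist")[:,:,::-1];d=get_image("side")[:,:,::-1]
cv2.imwrite("pics/w1.png",im);cv2.imwrite("pics/s1.png",d);np.savez("w1",K=C[0],T=C[1]);print(C[1].round(2).tolist())
cv2.imwrite("pics/w1v.png",np.hstack([cv2.resize(im,(512,384)),cv2.resize(d[160:260,141:216],(288,384),interpolation=cv2.INTER_CUBIC)]))
E
```

```text
{'clock': 3.1, 'qpos': [-0.469, 0.478, 0.091, 1.817, -0.056, 0.85, -2.065], 'eef_pos': [509.905, 189.102, 230.911], 'tool_rot': [-1.57, -0.001, 2.998]}
[[-0.14, -0.95, -0.26, 576.45], [-0.99, 0.14, 0.04, 179.95], [0.0, 0.26, -0.96, 372.91], [0.0, 0.0, 0.0, 1.0]]
```

View pics/w1v.png

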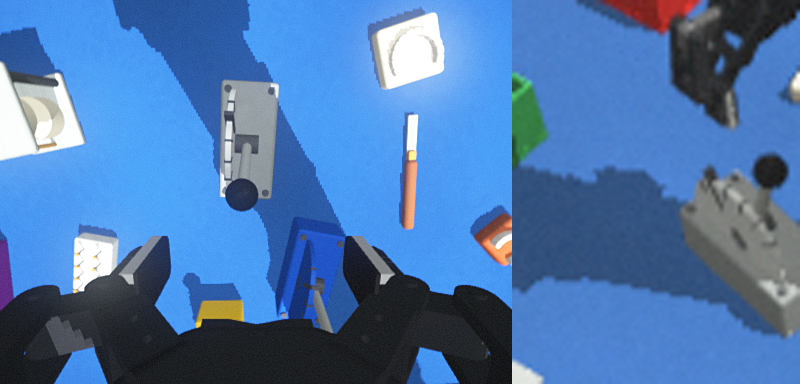

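The wrist view shows the ball at (242,194) and the grey housing from (222,82) to (275,197), with ticks along the disc at column 230. I'll zoom in on the ticks.

```bash
python3 - <<'E'
from h import *
im=cv2.imread("pics/w1.png");z=np.load("w1.npz");K,T=z["K"],z["T"]
cv2.imwrite("pics/w1z.png",cv2.resize(im[70:215,205:295],None,fx=4,fy=4,interpolation=cv2.INTER_CUBIC))
for p in [(222,82),(278,82),(275,197),(220,194)]:print(plane(K,T,p,50).round(0)[:2])
g=cv2.cvtColor(im,cv2.COLOR_BGR2GRAY);m=(g<45).astype(np.uint8);m[:160]=0;m[225:]=0;m[:,:215]=0;m[:,270:]=0
c=max(cv2.findContours(m,0,2)[0],key=cv2.contourArea);b,r=cv2.minEnclosingCircle(c);print(b,r)
sd=(208.0,204.0);print(tri([ray(K,T,b),ray(*cal("side"),sd),ray(*cal("scene"),(286.3,183.4))]).round(1))
E
```

```text
[612. 211.]
[603. 153.]
[479. 172.]
[492. 235.]
(244.0, 194.5) 14.8071928024292
[517.1 199.1 158. ]
```

View pics/w1z.png

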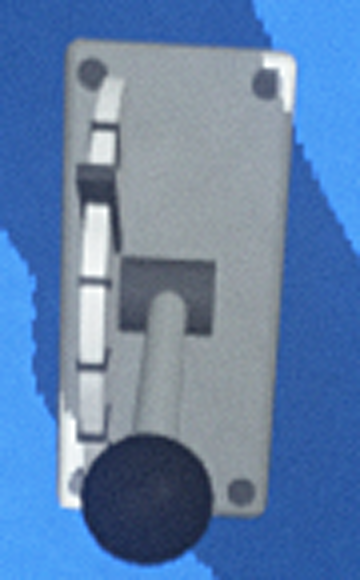

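Emit:
apply_moves(
  targets=[
    [-0.14,0,-0.27,0,0,0],
    [0,0.58,0,0,0,0],
    [0,0.58,0,0,0,0],
    [0,0.58,0,0,0,0],
    [0,0.58,0,0,0,0],
  ],
)

```text
clock: 3.82
eef_pos: [517.9, 199.9, 137.7]
tool_rot: [-1.572, 0.0, 3.005]
force: [-0.6, 0.7, -0.3]
width: 85.9
```

Emit:
apply_moves(
  targets=[
    [0,0,0,0,0,0],
    [0,0,0,0,0,0],
    [0,0,0,0,0,0],
    [0,0,0,0,0,0],
    [0,0,0,0,0,0],
    [0,0,0,0,0,0],
  ],
  jaw=-1,
)

```text
clock: 4.58
eef_pos: [518.2, 199.9, 139.8]
tool_rot: [-1.573, 0.002, 3.003]
force: [-1.1, 1.3, 6.3]
width: 23.0
```

Emit:
apply_moves(
  targets=[
    [-0.318,-0.07,0.006,0,0,0],
    [-0.323,-0.028,0.006,0,0,0],
    [-0.325,0.015,0.006,0,0,0],
    [-0.32,0.058,0.006,0,0,0],
    [-0.31,0.098,0.006,0,0,0],
    [-0.293,0.135,0.006,0,0,0],
    [0,0,0,0,0,0],
  ],
)

```text
clock: 5.45
eef_pos: [592.5, 186.4, 129.2]
tool_rot: [-1.57, -0.001, 3.001]
force: [-0.1, -0.4, 0.1]
width: 0.2
```

```bash
python3 - <<'E'
from h import *
z=np.load("w1.npz");print("tick at z108",plane(z["K"],z["T"],(229.2,116.2),108).round(1))
C=cal("wrist");im=get_image("wrist")[:,:,::-1];d=get_image("side")[:,:,::-1];e=get_image("scene")[:,:,::-1]
cv2.imwrite("pics/w2.png",im);cv2.imwrite("pics/s2.png",d);np.savez("w2",K=C[0],T=C[1])
f=lambda i,w,h:cv2.resize(i,(w,h),interpolation=cv2.INTER_CUBIC)
cv2.imwrite("pics/w2v.png",np.hstack([f(im,480,360),np.vstack([f(d[165:255,146:266],320,240),f(e[165:255,226:346],320,240)])[:360]]) if 0 else np.vstack([np.hstack([f(d[165:255,146:266],400,300),f(e[165:255,226:346],400,300)]),np.hstack([f(im,400,300),np.zeros((300,400,3),np.uint8)])]))
E
```

```text
tick at z108 [576.3 204.3 108. ]
```

View pics/w2v.png

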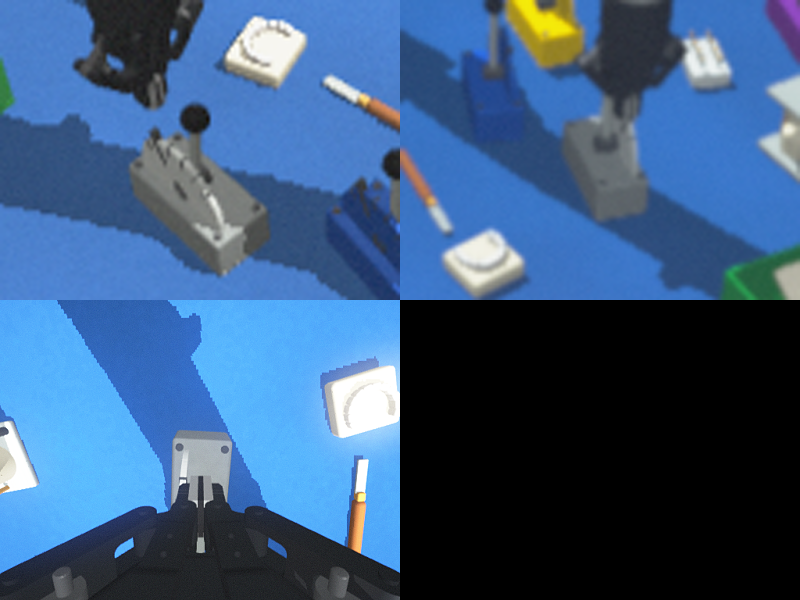

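The jaws slipped off the ball, leaving the lever near upright and the fingers shut ahead of it. I'll lift, go behind the ball and push the lever with the closed fingers.

Emit:
apply_moves(
  targets=[
    [0,-0.85,0,0,0,0],
    [0,-0.85,0,0,0,0],
    [0.777,0,-0.024,0,0,0],
    [0.777,0,-0.024,0,0,0],
    [0.777,0,-0.024,0,0,0],
    [0,0.81,0,0,0,0],
    [0,0.81,0,0,0,0],
  ],
)

```text
clock: 6.48
eef_pos: [499.7, 203.7, 133.7]
tool_rot: [-1.572, 0.002, 3.004]
force: [-0.2, -0.2, -1.3]
width: -0.2
```

Emit:
apply_moves(
  targets=[
    [-0.275,0,0.007,0,0,0],
    [-0.275,0,0.007,0,0,0],
    [-0.275,0,0.007,0,0,0],
    [-0.275,0,0.007,0,0,0],
    [-0.275,0,0.007,0,0,0],
    [0,0,0,0,0,0],
  ],
)

```text
clock: 7.22
eef_pos: [556.1, 193.9, 133.6]
tool_rot: [-1.572, 0.002, 3.002]
force: [0.5, 0.2, -0.8]
width: -0.2
```

```bash
python3 - <<'E'
from h import *
d=get_image("side")[:,:,::-1];cv2.imwrite("pics/s3.png",d)
S=cal("side")
def lean(d,x0,x1,y0,y1):
    g=cv2.cvtColor(np.ascontiguousarray(d),cv2.COLOR_BGR2GRAY);m=np.zeros_like(g);m[y0:y1,x0:x1]=(g[y0:y1,x0:x1]<45)
    for c in cv2.findContours(m,0,2)[0]:
        if cv2.contourArea(c)>15:
            b,r=cv2.minEnclosingCircle(c);o,v=ray(*S,b);n=np.array([.165,.986,0]);P=o+v*(n@(np.array([545,195,60])-o))/(n@v)
            q=P-[545,195,60];a=q@[.986,-.165,0];print("blob",np.round(b,1),round(r,1),"x'",a.round(1),"z",q[2].round(1),"lean",np.arctan2(a,q[2]).round(3),"r",np.hypot(a,q[2]).round(1))
for f in ["s1","s2"]:print(f);lean(cv2.imread(f"pics/{f}.png"),195,220,188,225)
print("s3");lean(d,165,220,180,230)
cv2.imwrite("pics/s3v.png",cv2.resize(d[165:255,146:266],(600,450),interpolation=cv2.INTER_CUBIC))
E
```

```text
s1
blob [208.  204.5] 4.0 x' -28.8 z 96.4 lean -0.291 r 100.6
s2
blob [204.2 200.2] 3.9 x' -13.6 z 102.4 lean -0.132 r 103.3
s3
blob [196.5 186.9] 15.2 x' 13.8 z 137.3 lean 0.1 r 138.0
```

View pics/s3v.png

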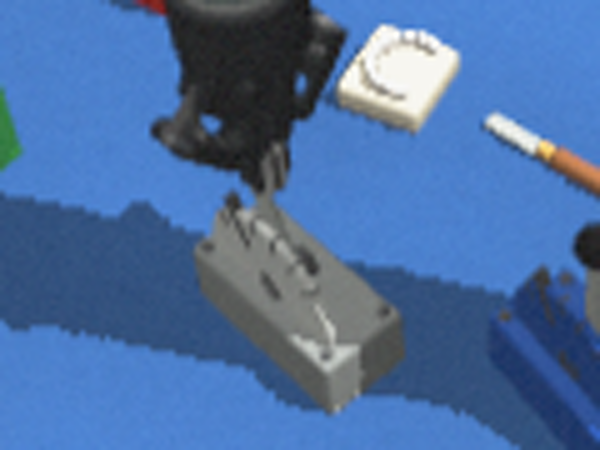

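Emit:
apply_moves(
  targets=[
    [-0.22,0,0.006,0,0,0],
    [0,0,0,0,0,0],
    [0.6,0,-0.014,0,0,0],
    [0.6,0,-0.014,0,0,0],
    [0.6,0,-0.014,0,0,0],
  ],
)

```text
clock: 7.9
eef_pos: [492.1, 204.3, 133.8]
tool_rot: [-1.572, 0.002, 3.002]
force: [-0.3, 0.0, 0.2]
width: -0.2
```

```bash
python3 - <<'E'
from h import *
d=get_image("side")[:,:,::-1];w=get_image("wrist")[:,:,::-1];C=cal("wrist");np.savez("w4",K=C[0],T=C[1]);cv2.imwrite("pics/w4.png",w);cv2.imwrite("pics/s4.png",d)
f=lambda i,w,h:cv2.resize(i,(w,h),interpolation=cv2.INTER_CUBIC)
cv2.imwrite("pics/s4v.png",np.hstack([f(d[165:240,146:226],480,450),f(w[60:330,160:350],317,450)]))
E
```

```text
(no output)
```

View pics/s4v.png

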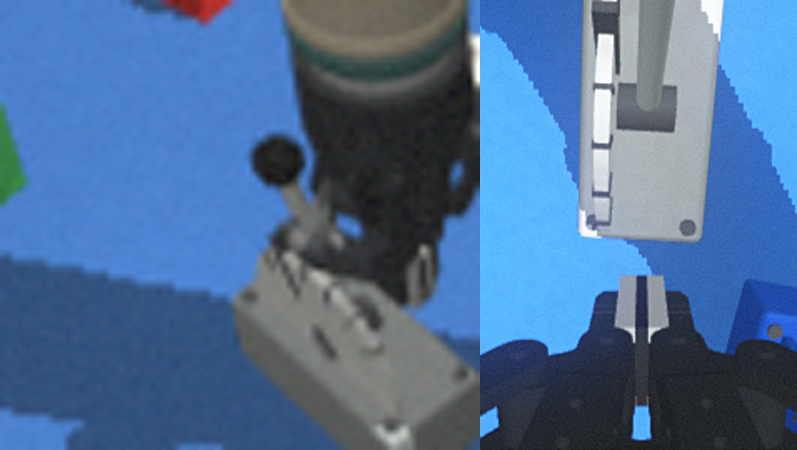

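```bash
python3 - <<'E'
from h import *
S=cal("side")
def rep(C,b):
    o,v=ray(*C,b);n=np.array([.165,.986,0]);P=o+v*(n@(np.array([545,195,60])-o))/(n@v);q=P-[545,195,60];a=q@[.986,-.165,0];print(b,"x'",a.round(1),"z",q[2].round(1),"lean",np.arctan2(a,q[2]).round(3))
d=cv2.imread("pics/s4.png");g=cv2.cvtColor(d,6);m=np.zeros_like(g);m[182:200,184:199]=(g[182:200,184:199]<50);c=max(cv2.findContours(m,0,2)[0],key=cv2.contourArea);b,r=cv2.minEnclosingCircle(c);print(r);rep(S,b);rep(S,(191.9,191.2))
z=np.load("w4.npz");g=cv2.cvtColor(cv2.imread("pics/w4.png"),6);m=(g<45).astype(np.uint8);m[200:]=0
for c in cv2.findContours(m,0,2)[0]:
    if cv2.contourArea(c)>150:
        b,r=cv2.minEnclosingCircle(c);w=ray(z["K"],z["T"],b);P=tri([w,ray(*S,(191.9,191.2))]);print(b,r,P.round(1),np.arctan2((P-[545,195,60])@[.986,-.165,0],P[2]-60))
E
```

```text
4.123205661773682
(192.0, 191.0) x' 40.0 z 98.7 lean 0.385
(191.9, 191.2) x' 40.7 z 97.2 lean 0.396
(258.0, 26.842105865478516) 31.772706985473633 [584.3 190.7 160.3] 0.3748501655247727
```

Emit:
apply_moves(
  targets=[
    [-0.6,0,0.014,0,0,0],
    [-0.6,0,0.014,0,0,0],
    [-0.5,0,0.012,0,0,0],
    [-0.28,0,0.005,0,0,0],
    [0,0,0,0,0,0],
    [0,0,0,0,0,0],
    [0.6,0,-0.014,0,0,0],
    [0.6,0,-0.014,0,0,0],
    [0.6,0,-0.014,0,0,0],
    [0,-0.8,0,0,0,0],
    [0,-0.8,0,0,0,0],
  ],
)

```text
clock: 9.38
eef_pos: [498.4, 203.3, 198.4]
tool_rot: [-1.571, 0.0, 3.004]
force: [-0.5, -0.2, 0.3]
width: 0.4
```

```bash
python3 - <<'E'
from h import *
S=cal("side");d=get_image("side")[:,:,::-1];w=get_image("wrist")[:,:,::-1];C=cal("wrist");e=get_image("scene")[:,:,::-1]
cv2.imwrite("pics/s5.png",d);cv2.imwrite("pics/w5.png",w);cv2.imwrite("pics/e5.png",e)
g=cv2.cvtColor(np.ascontiguousarray(d),6);m=np.zeros_like(g);m[180:202,178:199]=(g[180:202,178:199]<50)
for c in cv2.findContours(m,0,2)[0]:
    if cv2.contourArea(c)>8:
        b,r=cv2.minEnclosingCircle(c);o,v=ray(*S,b);n=np.array([.165,.986,0]);P=o+v*(n@(np.array([545,195,60])-o))/(n@v);q=P-[545,195,60];a=q@[.986,-.165,0];print(b,r,"x'",a.round(1),"z",q[2].round(1),"lean",np.arctan2(a,q[2]).round(3),np.arcsin(a/100))
f=lambda i,w,h:cv2.resize(i,(w,h),interpolation=cv2.INTER_CUBIC)
cv2.imwrite("pics/v5.png",np.hstack([f(d[165:240,146:226],420,400),f(w[0:250,130:350],352,400)]))
g=cv2.cvtColor(np.ascontiguousarray(w),6);m=(g<45).astype(np.uint8);m[250:]=0;np.savez("w5",K=C[0],T=C[1])
for c in cv2.findContours(m,0,2)[0]:
    if cv2.contourArea(c)>150:
        b,r=cv2.minEnclosingCircle(c);print(b,r,plane(*C,b,148).round(1),plane(*C,b,152).round(1))
E
```

```text
(190.2073211669922, 190.4512176513672) 4.096823215484619 x' 48.9 z 93.9 lean 0.48 0.5103820397253661
(279.0, 242.0) 9.899595260620117 [474.8 191.8 148. ] [476.6 191.8 152. ]
(266.3387145996094, 64.30644989013672) 21.371217727661133 [595.6 185.3 148. ] [595.  185.5 152. ]
```

View pics/v5.png

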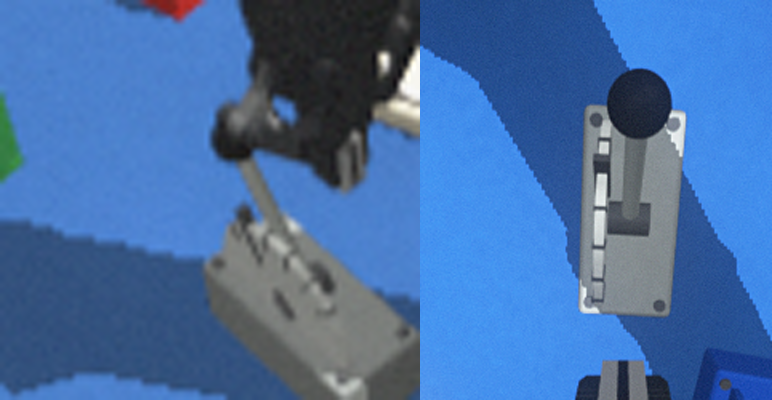

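```bash
python3 - <<'E'
from h import *
z=np.load("w5.npz");K,T=z["K"],z["T"];f=lambda x,y:(130+(x-420)/1.6,y/1.6)
u=np.array([.986,-.165])
P=np.array([plane(K,T,f(*p),50)[:2] for p in [(585,105),(687,112),(668,317),(580,313)]]);c=P.mean(0);print(P.round(0),c.round(1),(c-[545,195])@u)
print("slot",(plane(K,T,f(629,218),50)[:2]-[545,195])@u, "tick x'",(plane(K,T,f(601,160),108)[:2]-[545,195])@u,"base of rod")
w=cv2.imread("pics/w1.png")
s=read_state();print(s["eef_pos"],s["tool_rot"],s["qpos"])
E
```

```text
[[613. 212.]
 [601. 153.]
 [478. 178.]
 [488. 235.]] [545.2 194.4] 0.32235248320245247
slot 0.04123990760070313 tick x' 31.553321122160376 base of rod
[500.00572725 203.66284483 199.31357566] [-1.57327868  0.00397703  3.00309586] [-0.49403085  0.51044742  0.08126782  1.86762169 -0.05751222  0.76106611
 -2.09089304]
```

Emit:
apply_moves(
  targets=[
    [-0.14,-0.9,0.925,0,0,0],
    [-0.14,0,0.925,0,0,0],
    [-0.14,0,0.925,0,0,0],
    [-0.14,0,0.925,0,0,0],
    [-0.14,0,0.925,0,0,0],
    [-0.14,0,0.925,0,0,0],
    [-0.14,0,0.925,0,0,0],
    [-0.14,0,0.925,0,0,0],
    [-0.14,0,0.925,0,0,0],
    [-0.14,0,0.925,0,0,0],
    [-0.14,0,0.925,0,0,0],
    [-0.14,0,0.925,0,0,0],
  ],
  jaw=1,
)

```text
clock: 11.02
eef_pos: [503.4, -246.8, 232.4]
tool_rot: [-1.571, -0.001, 3.003]
force: [0.2, 0.6, -0.1]
width: 85.4
```

```bash
python3 - <<'E'
from h import *
s=read_state();print(s["eef_pos"],s["tool_rot"],s["qpos"])
C=cal("wrist");w=get_image("wrist")[:,:,::-1];cv2.imwrite("pics/w6.png",w);np.savez("w6",K=C[0],T=C[1])
for n,P in [("hub",(548.8,-227.6,90)),("htop",(507.6,-255.1,149)),("hmid",(507.6,-255.1,129))]:print(n,proj(*C,P).round(1))
E
```

```text
[ 503.38522302 -246.80917801  232.3685505 ] [-1.57125918e+00 -1.42710299e-03  3.00285834e+00] [ 0.32436831  0.50114973  0.12218877  1.77100464 -0.0763735   0.87552413
 -1.22880778]
hub [230.9 138.3]
htop [266.5 191.3]
hmid [265.8 185.2]
```

View pics/w6.png

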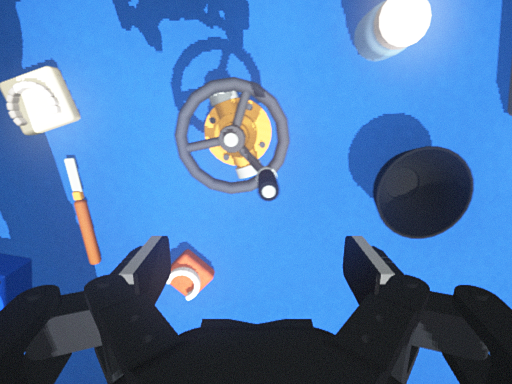

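```bash
python3 - <<'E'
from h import *
z=np.load("w6.npz");K,T=z["K"],z["T"];w=cv2.imread("pics/w6.png")
hsv=cv2.cvtColor(w,cv2.COLOR_BGR2HSV);m=((hsv[...,1]<110)&(hsv[...,2]<130)).astype(np.uint8);m[:70]=0;m[205:]=0;m[:,:165]=0;m[:,300:]=0
c=max(cv2.findContours(m,0,2)[0],key=cv2.contourArea);c=cv2.convexHull(c);
p=c[:,0].astype(float);P=np.array([plane(K,T,q,90)[:2] for q in p])
P=P[~((p[:,0]>250)&(p[:,1]>165))]
A=np.c_[2*P,np.ones(len(P))];s=np.linalg.lstsq(A,(P**2).sum(1),rcond=None)[0];print("rim c",s[:2],"R",np.sqrt(s[2]+s[0]**2+s[1]**2),len(P))
print("htop",plane(K,T,(268.3,191),149)[:2])
E
```

```text
rim c [0. 0.] R 0.0 0
htop [ 507.63155611 -256.56338822]
```

```bash
python3 - <<'E'
from h import *
z=np.load("w6.npz");K,T=z["K"],z["T"]
print([plane(K,T,q,90)[:2].round(1) for q in [(175.5,136),(289.5,136),(232,77),(232,192.5)]],plane(K,T,(231,138.5),100)[:2])
E
```

```text
[array([ 558.4, -174.9]), array([ 543.1, -284.1]), array([ 603.6, -237.6]), array([ 494.8, -219.9])] [ 549.38392818 -228.69520289]
```

Emit:
apply_moves(
  targets=[
    [-0.136,0,0.213,0,0,0],
    [0,0.75,0,0,0,0],
    [0,0.75,0,0,0,0],
    [0,0.75,0,0,0,0],
    [0,0.75,0,0,0,0],
    [0,0,0,0,0,0],
  ],
)

```text
clock: 11.82
eef_pos: [506.8, -253.1, 111.1]
tool_rot: [-1.573, -0.005, 3.004]
force: [-0.0, -0.0, -0.2]
width: 85.4
```

Emit:
apply_moves(
  targets=[
    [0,0,0,0,0,0],
    [0,0,0,0,0,0],
    [0,0,0,0,0,0],
    [0,0,0,0,0,0],
    [0,0,0,0,0,0],
    [0,0,0,0,0,0],
    [0,0,0,0,0,0],
  ],
  jaw=-1,
)

```text
clock: 12.7
eef_pos: [508.4, -255.7, 114.3]
tool_rot: [-1.57, 0.001, 3.002]
force: [-1.5, 0.1, 6.2]
width: 16.4
```

```bash
cat > arc.py <<'E'
import numpy as np,sys
def rows(a0,step,n,yaw=3.003,R=50):
    a=np.radians(a0+step*np.arange(n+1));p=R*np.c_[np.cos(a),np.sin(a)];d=np.diff(p,axis=0)
    X=np.array([np.cos(yaw),np.sin(yaw)]);Z=np.array([-np.sin(yaw),np.cos(yaw)])
    return [[round(v@X/40,3),0,round(v@Z/40,3),0,0,0] for v in d]
if __name__=="__main__":
    a,s,n=map(float,sys.argv[1:4]);r=rows(a,s,int(n))
    print(r)
E
python3 arc.py 212.8 -12.6 3; for a in 175 85 -5 -95; do python3 arc.py $a -15 6;done
```

```text
[[np.float64(0.155), 0, np.float64(-0.226), 0, 0, 0], [np.float64(0.102), 0, np.float64(-0.255), 0, 0, 0], [np.float64(0.044), 0, np.float64(-0.271), 0, 0, 0]]
[[np.float64(-0.026), 0, np.float64(-0.325), 0, 0, 0], [np.float64(-0.109), 0, np.float64(-0.307), 0, 0, 0], [np.float64(-0.185), 0, np.float64(-0.269), 0, 0, 0], [np.float64(-0.248), 0, np.float64(-0.212), 0, 0, 0], [np.float64(-0.295), 0, np.float64(-0.14), 0, 0, 0], [np.float64(-0.321), 0, np.float64(-0.059), 0, 0, 0]]
[[np.float64(-0.325), 0, np.float64(0.026), 0, 0, 0], [np.float64(-0.307), 0, np.float64(0.109), 0, 0, 0], [np.float64(-0.269), 0, np.float64(0.185), 0, 0, 0], [np.float64(-0.212), 0, np.float64(0.248), 0, 0, 0], [np.float64(-0.14), 0, np.float64(0.295), 0, 0, 0], [np.float64(-0.059), 0, np.float64(0.321), 0, 0, 0]]
[[np.float64(0.026), 0, np.float64(0.325), 0, 0, 0], [np.float64(0.109), 0, np.float64(0.307), 0, 0, 0], [np.float64(0.185), 0, np.float64(0.269), 0, 0, 0], [np.float64(0.248), 0, np.float64(0.212), 0, 0, 0], [np.float64(0.295), 0, np.float64(0.14), 0, 0, 0], [np.float64(0.321), 0, np.float64(0.059), 0, 0, 0]]
[[np.float64(0.325), 0, np.float64(-0.026), 0, 0, 0], [np.float64(0.307), 0, np.float64(-0.109), 0, 0, 0], [np.float64(0.269), 0, np.float64(-0.185), 0, 0, 0], [np.float64(0.212), 0, np.float64(-0.248), 0, 0, 0], [np.float64(0.14), 0, np.float64(-0.295), 0, 0, 0], [np.float64(0.059), 0, np.float64(-0.321), 0, 0, 0]]
```

Emit:
apply_moves(
  targets=[
    [0.155,0,-0.226,0,0,0],
    [0.102,0,-0.255,0,0,0],
    [0.044,0,-0.271,0,0,0],
  ],
)

```text
clock: 13.08
eef_pos: [500.2, -224.4, 114.3]
tool_rot: [-1.569, 0.001, 3.002]
force: [-1.7, -3.8, 7.7]
width: 16.6
```

Emit:
apply_moves(
  targets=[
    [-0.026,0,-0.325,0,0,0],
    [-0.109,0,-0.307,0,0,0],
    [-0.185,0,-0.269,0,0,0],
    [-0.248,0,-0.212,0,0,0],
    [-0.295,0,-0.14,0,0,0],
    [-0.321,0,-0.059,0,0,0],
  ],
)

```text
clock: 13.82
eef_pos: [554.0, -178.2, 114.2]
tool_rot: [-1.57, -0.001, 3.003]
force: [-3.3, -3.1, 9.4]
width: 16.7
```

Emit:
apply_moves(
  targets=[
    [-0.325,0,0.026,0,0,0],
    [-0.307,0,0.109,0,0,0],
    [-0.269,0,0.185,0,0,0],
    [-0.212,0,0.248,0,0,0],
    [-0.14,0,0.295,0,0,0],
    [-0.059,0,0.321,0,0,0],
  ],
)

```text
clock: 14.58
eef_pos: [600.2, -230.0, 114.3]
tool_rot: [-1.574, -0.001, 3.004]
force: [-2.7, 3.7, 10.5]
width: 16.7
```

Emit:
apply_moves(
  targets=[
    [0.026,0,0.325,0,0,0],
    [0.109,0,0.307,0,0,0],
    [0.185,0,0.269,0,0,0],
    [0.248,0,0.212,0,0,0],
    [0.295,0,0.14,0,0,0],
    [0.321,0,0.059,0,0,0],
  ],
)

```text
clock: 15.32
eef_pos: [558.7, -277.1, 114.9]
tool_rot: [-1.57, 0.026, 3.005]
force: [40.7, -1.3, -26.8]
width: 16.8
```

The tool stalled at −79.5° with 40 N, one of the stop angles predicted from the port direction. I'll ease the overshoot and hold against the stop.

```bash
python3 arc.py -95 10 1 | tr -d 'a-z().' ; sed -i 's/round(v@X\/40,3)/float(round(v@X\/40,3))/;s/round(v@Z\/40,3)/float(round(v@Z\/40,3))/' arc.py; python3 arc.py -95 10 1; for a in -80 10 100 190;do python3 arc.py $a 15 6;done; python3 -c "
from cell import *;s=read_state();print(s['eef_pos'],s['force'],s['clock'])"
```

```text
[[64-0216, 0, 64-003, 0, 0, 0]]
[[-0.216, 0, -0.03, 0, 0, 0]]
[[-0.295, 0, -0.14, 0, 0, 0], [-0.248, 0, -0.212, 0, 0, 0], [-0.185, 0, -0.269, 0, 0, 0], [-0.109, 0, -0.307, 0, 0, 0], [-0.026, 0, -0.325, 0, 0, 0], [0.059, 0, -0.321, 0, 0, 0]]
[[0.14, 0, -0.295, 0, 0, 0], [0.212, 0, -0.248, 0, 0, 0], [0.269, 0, -0.185, 0, 0, 0], [0.307, 0, -0.109, 0, 0, 0], [0.325, 0, -0.026, 0, 0, 0], [0.321, 0, 0.059, 0, 0, 0]]
[[0.295, 0, 0.14, 0, 0, 0], [0.248, 0, 0.212, 0, 0, 0], [0.185, 0, 0.269, 0, 0, 0], [0.109, 0, 0.307, 0, 0, 0], [0.026, 0, 0.325, 0, 0, 0], [-0.059, 0, 0.321, 0, 0, 0]]
[[-0.14, 0, 0.295, 0, 0, 0], [-0.212, 0, 0.248, 0, 0, 0], [-0.269, 0, 0.185, 0, 0, 0], [-0.307, 0, 0.109, 0, 0, 0], [-0.325, 0, 0.026, 0, 0, 0], [-0.321, 0, -0.059, 0, 0, 0]]
[ 558.68443334 -277.13639766  114.85901093] [ 40.68363532  -1.28399088 -26.78333964] 15.325
```

Emit:
apply_moves(
  targets=[
    [0,0,0,0,0,0],
    [0,0,0,0,0,0],
    [0,0,0,0,0,0],
  ],
)

```text
clock: 15.7
eef_pos: [559.1, -277.1, 114.7]
tool_rot: [-1.569, 0.025, 3.007]
force: [26.0, -2.0, -13.1]
width: 16.4
```

Emit:
apply_moves(
  targets=[
    [-0.216,0,-0.03,0,0,0],
    [0,0,0,0,0,0],
    [0,0,0,0,0,0],
  ],
)

```text
clock: 16.08
eef_pos: [559.6, -277.2, 114.4]
tool_rot: [-1.571, 0.01, 3.004]
force: [9.7, -0.1, 0.6]
width: 16.4
```

```bash
python3 - <<'E'
from h import *
for n in("scene","side"):cv2.imwrite(f"pics/{n}7.png",get_image(n)[:,:,::-1])
a=cv2.imread("pics/scene7.png");b=cv2.imread("pics/side7.png")
s=read_state();print(s["eef_pos"],s["tool_rot"],s["force"],s["clock"])
E
```

```text
[ 559.57733827 -277.19177521  114.40680755] [-1.57070665  0.00961752  3.00435842] [ 9.84315793 -0.53254508 -0.27371421] 16.175
```

The stop is at TCP (559.6, −277.2), and I held well over 0.2 s against it. Now two turns counter-clockwise.

Emit:
apply_moves(
  targets=[
    [-0.108,0,-0.02,0,0,0],
    [-0.295,0,-0.14,0,0,0],
    [-0.248,0,-0.212,0,0,0],
    [-0.185,0,-0.269,0,0,0],
    [-0.109,0,-0.307,0,0,0],
    [-0.026,0,-0.325,0,0,0],
    [0.059,0,-0.321,0,0,0],
  ],
)

```text
clock: 17.05
eef_pos: [599.7, -221.4, 114.3]
tool_rot: [-1.568, 0.002, 3.002]
force: [-0.5, -3.2, 7.0]
width: 16.2
```

Emit:
apply_moves(
  targets=[
    [0.14,0,-0.295,0,0,0],
    [0.212,0,-0.248,0,0,0],
    [0.269,0,-0.185,0,0,0],
    [0.307,0,-0.109,0,0,0],
    [0.325,0,-0.026,0,0,0],
    [0.321,0,0.059,0,0,0],
    [0.295,0,0.14,0,0,0],
    [0.248,0,0.212,0,0,0],
    [0.185,0,0.269,0,0,0],
    [0.109,0,0.307,0,0,0],
    [0.026,0,0.325,0,0,0],
    [-0.059,0,0.321,0,0,0],
  ],
)

```text
clock: 18.55
eef_pos: [500.6, -235.7, 114.2]
tool_rot: [-1.573, -0.001, 3.004]
force: [1.3, 3.8, 10.2]
width: 16.0
```

Emit:
apply_moves(
  targets=[
    [-0.14,0,0.295,0,0,0],
    [-0.212,0,0.248,0,0,0],
    [-0.269,0,0.185,0,0,0],
    [-0.307,0,0.109,0,0,0],
    [-0.325,0,0.026,0,0,0],
    [-0.321,0,-0.059,0,0,0],
    [-0.295,0,-0.14,0,0,0],
    [-0.248,0,-0.212,0,0,0],
    [-0.185,0,-0.269,0,0,0],
    [-0.109,0,-0.307,0,0,0],
    [-0.026,0,-0.325,0,0,0],
    [0.059,0,-0.321,0,0,0],
  ],
)

```text
clock: 20.05
eef_pos: [599.7, -221.4, 114.3]
tool_rot: [-1.568, 0.002, 3.002]
force: [-0.7, -2.9, 7.1]
width: 16.5
```

Emit:
apply_moves(
  targets=[
    [0.14,0,-0.295,0,0,0],
    [0.212,0,-0.248,0,0,0],
    [0.269,0,-0.185,0,0,0],
    [0.307,0,-0.109,0,0,0],
    [0.325,0,-0.026,0,0,0],
    [0.321,0,0.059,0,0,0],
    [0.295,0,0.14,0,0,0],
    [0.248,0,0.212,0,0,0],
    [0.185,0,0.269,0,0,0],
    [0.109,0,0.307,0,0,0],
    [0.026,0,0.325,0,0,0],
    [-0.059,0,0.321,0,0,0],
  ],
)

```text
clock: 21.55
eef_pos: [500.6, -235.7, 114.2]
tool_rot: [-1.573, -0.001, 3.003]
force: [1.9, 3.9, 9.6]
width: 16.3
```

Emit:
apply_moves(
  targets=[
    [-0.14,0,0.295,0,0,0],
    [-0.212,0,0.248,0,0,0],
    [-0.269,0,0.185,0,0,0],
    [-0.307,0,0.109,0,0,0],
    [-0.325,0,0.026,0,0,0],
    [-0.321,0,-0.059,0,0,0],
    [0,0,0,0,0,0],
  ],
)

```text
clock: 22.42
eef_pos: [560.1, -277.2, 114.3]
tool_rot: [-1.571, 0.002, 3.003]
force: [2.2, 1.0, 7.3]
width: 16.4
```

```bash
python3 - <<'E'
from h import *
for n in("scene","side"):cv2.imwrite(f"pics/{n}8.png",get_image(n)[:,:,::-1])
s=read_state();print(s["eef_pos"],s["force"],s["width"],np.abs(s["qd"]).max(),s["clock"])
r=lambda f,x,y:cv2.resize(cv2.imread(f"pics/{f}.png")[y-45:y+45,x-60:x+60],(400,300),interpolation=cv2.INTER_CUBIC)
cv2.imwrite("pics/v8.png",np.vstack([np.hstack([r("side7",278,140),r("side8",278,140)]),np.hstack([r("side8",206,210),r("scene8",184,225)])]))
S=cal("side");g=cv2.imread("pics/side8.png",0);m=np.zeros_like(g);m[178:202,176:202]=(g[178:202,176:202]<50)
for c in cv2.findContours(m,0,2)[0]:
    if cv2.contourArea(c)>12:
        b,rr=cv2.minEnclosingCircle(c);o,v=ray(*S,b);n=np.array([.165,.986,0]);P=o+v*(n@(np.array([545,195,60])-o))/(n@v);q=P-[545,195,60];a=q@[.986,-.165,0];print(b,rr,a.round(1),q[2].round(1),np.arctan2(a,q[2]).round(3))
E
```

```text
[ 560.01133533 -277.16203105  114.30100796] [ 2.13966693 -0.115985    6.73223393] 16.48189286141306 0.0026207404907666585 22.525
(190.3125, 191.0625) 3.837620258331299 48.9 91.2 0.492
```

View pics/v8.png

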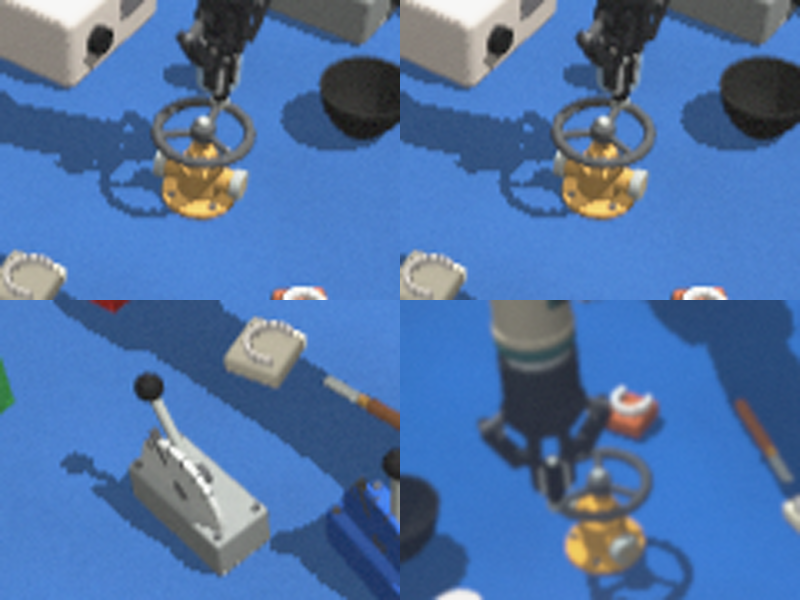

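The wheel looks the same as it did at the stop. The ball is at (190,191), a lean of about 0.49, in line with the long tick. The handle is still gripped (opening 16.5 mm), so I'm handing in.

```bash
python3 -c "
from cell import *
print(finish_job())"
```

```text
the job is handed in; nothing more can be done
None
```

I set the throttle lever to idle, closed the wheel to its stop and backed it off two full turns. I handed the job in still gripping the handle, at about 22.5 s; no verdict was reported.

- **Throttle:** My first grip slipped off the ball, leaving the lever near upright. I then pushed it over with the closed fingers. The last side view gives a lean of about 0.49 rad, in line with the long tick. An earlier wrist-camera look gave about 0.54, so the two views differ slightly, but both are within 0.4–0.6.
- **Closing the wheel:** Turned clockwise by its handle, the wheel stalled against its stop at about 40 N. I held it there for over half a second.
- **Two turns open:** I turned the wheel 720° counter-clockwise. It ended within about 0.5 mm (0.6°) of the TCP position measured at the stop, and the wheel looks the same there in the side view.
- **Grip and bystanders:** The gripper opening was 16.5 mm on the 18 mm handle, and the arm was standing still. The bystanders visible in the last views look unmoved, though I didn't measure them.

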